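# Sort inspected bearing housings into pass and reject nests

### The job

Sort the inspected bearing housings by their tags: the two with a round tag have passed and go one each into the two nests marked with a disc, and the one with a bar tag, left in one of those pass nests by mistake, goes into the reject nest marked with a bar. Set each one down upright and fully home on the floor of its nest without dropping it, and let go. Leave the untagged housing, the gear in the bin, the standing shaft, the jar and the wrench where they are.

Things in the scene. Friction and masses are not known exactly. Their poses are not given: they have to be found in the camera images.
- housing_disc_1: Loose aluminium bearing housing, about 220 g: foot 80 x 34 x 10 mm (x, y, z), on its middle a flat-sided upright block 44 mm along x, 30 mm along y, up to 46 mm high. Round black tag on top, 26 mm across, 2 mm thick: PASS. Origin: centre of the underside; x along the foot, z up. Starts upright in a random quarter of the bin, any yaw; same turned half round.
- housing_disc_2: Exactly like housing_disc_1 (round tag, PASS; same sizes and origin). Starts in the bin.
- housing_bar: Housing of the same shape, size and origin as housing_disc_1, but the black tag on top is a narrow bar, 38 x 9 x 2 mm, along x: REJECT. Starts seated, by mistake, in the pocket of nest_disc_1.
- housing_plain: Housing of the same shape, size and origin, with no tag (bare top): not yet inspected, stays in the bin where it is.
- nest_disc_1: Fixed plywood nest on the right, outside 106 x 60 mm, pocket 90 x 44 mm (x, y), floor 6 mm and rim 14 mm above the bench; past its +x end a 36 mm tab, rim-high, with a raised black disc, 26 mm across: a PASS nest. Holds housing_bar at the start. Origin: under the pocket's centre, at bench level; x along the pocket towards the tab. A housing lies in it lengthwise, either way round.
- nest_disc_2: Fixed plywood nest on the right, outside 106 x 60 mm, pocket 90 x 44 mm (x, y), floor 6 mm and rim 14 mm above the bench; past its +x end a 36 mm tab, rim-high, with a raised black disc, 26 mm across: a PASS nest. Empty at the start. Origin: under the pocket's centre, at bench level; x along the pocket towards the tab. A housing lies in it lengthwise, either way round.
- nest_bar: Fixed plywood nest on the right, outside 106 x 60 mm, pocket 90 x 44 mm (x, y), floor 6 mm and rim 14 mm above the bench; past its +x end a 36 mm tab, rim-high, with a raised black bar, 38 x 9 mm: the REJECT nest. Empty at the start. Origin: under the pocket's centre, at bench level; x along the pocket towards the tab. A housing lies in it lengthwise, either way round.
- bin: Fixed blue open bin on the robot's left, 220 x 220 mm outside, 60 mm high, walls and floor 5 mm thick. Origin: centre of the underside, at bench level; x, y along its sides. Three housings and the gear lie in its four quarters, about 100 mm between centres.
- gear: Loose steel gear lying flat in the bin, 62 mm across, 20 mm thick with a 28 mm hub on top (28 mm high). Bystander. Origin: centre of the underside.
- shaft: Loose flanged steel shaft standing upright on the bench between bin and nests: flange 76 mm across and 12 mm thick, shaft 36 mm thick tapering to 24 mm, 150 mm high. Bystander, easily knocked over. Origin: centre of the underside.
- jar: Loose white jar with black lid, 60 mm across, 80 mm high, at the far side of the bench. Bystander. Origin: centre of the underside.
- wrench: Loose wrench, 160 mm long, lying across the far side of the bench beyond the nests. Bystander. x along its length.
Mind the look-alikes: they are no part of the job. Leave any blue or purple look-alike of the nest_disc_1 alone.

How it is judged:
By the outcome, as a careful person would: the job done as asked, in the order asked, and still so for the second after the job is handed in, with the robot touching nothing.
It also fails if it takes over 72 s, if anything falls off the work surface, if the arm or the gripper's body presses on something with over 40 N, if the wrist force passes 120 N, or if a joint passes its speed limit or range.

### The arm

A 7-joint arm with a two-finger parallel gripper is mounted at the origin on the work surface. World frame = base frame: x ahead of the robot, y to its left, z up, the work surface at z = 0. Lengths are in m, angles in degrees, forces in N, time in s.
With the tool pointing down it reaches from about 0.425 to 0.95 m from the base axis. Payload 4.7 kg.
Tool frame: the origin (TCP) lies between the finger pads; the fingertips stand 22 mm ahead of it and the grasp point (between the pads) lies 3 mm ahead of it (env.tips_ahead is the distance from the TCP to the fingertips, in m); z points along the fingers, y is the line along which they close (so a half turn about z gives the same grasp; the last joint's range is limited). The gripper opens to 85 mm and grips with 20 to 120 N. Pads are 22 mm wide; open, the fingers measure 114 mm over their backs; the gripper's body (76 mm by 85 mm) begins 54 mm behind the grasp point. The pads swing forward as they close: fully open they stand 13 mm farther back than shut.
Start: joints at [72.657, 26.849, -2.785, 87.806, 1.381, 65.374, -4.715], TCP at [0.183, -0.65, 0.221] pointing down, gripper open.
Joint ranges: [-148.3, 148.3], [-19.14, 114.17], [-79.39, 73.82], [5.75, 140.21], [-59.74, 239.74], [12.07, 113.84], [-152.46, 152.46]. Speed limits (degrees/s): [147.25, 147.25, 180, 180, 180, 180, 180].

### API

Orientations are given as [roll, pitch, yaw] about the fixed x, y, z axes, in that order (R = Rz(yaw) Ry(pitch) Rx(roll)).
In Python, from cell import env gives the robot as it stands.
- The arm moves only by the tool jog_arm, never from a script. Its argument "steps" is a list of rows, each a list of 3 entries, a list of its own where there are three numbers: the opening, from 0 (shut) to 1 (fully open), then the shift along the tool's x, y, z as a fraction of full scale, then the turn, a rotation vector about the tool's x, y, z as a fraction of full scale. A call has 1 to 20 rows; each row is the pose to reach, as a shift and turn from the pose commanded when the call began, along the tool's axes at that moment; what a row does not reach only later rows make up. Full scale, the value 1, is 0.5 m for a shift and pi/2 rad for a turn. A row lasts 1/12 s, in which the tool goes at most 41.7 mm and 7.16 degrees, less where a joint would pass 70% of its speed; a pose out of reach is approached as far as the arm can. A call with a number of a shift or a turn outside -1 to 1 is refused whole. A call with a gripper value outside its range is refused whole. The fingers move at their own pace and stop on an object; "grip_force" is the grip in N (left out, the last holds). Time passes only in rows, so rows that repeat a pose let the fingers close. It gives the time, the measured TCP pose, the force, the opening and the grip force at its end, in the units of the state.
- env.observe(): the state, without advancing time (a new reading comes with each control period).
- env.camera(name): name is "scene" or "top" or "wrist"; returns a dict with "image" (420x560x3 uint8, blue, green, red), "mtx" (3x3 intrinsics, pixels), "R" (3x3) and "t" (3): a world point X has camera coordinates R X + t. Camera axes: x right, y down, z forward; pixel columns grow to the right and rows downward; lengths in m; the calibration is good to about 2 mm. The wrist camera is an equidistant fisheye: a pixel r from the principal point sees the ray r / f radians off the axis. A picture is of the moment at which its call begins. There is no depth.
- env.job_done(): hands the job in; it is judged then, once.
The state is a dict: "t": time; "q": joint angles; "qd": joint speeds; "tau": joint torques, N m; "eef_pos": TCP position; "ee_rot": TCP orientation; "force": force on the tool from outside, world axes, zero at the start; "wrist_torque": the same for the moment, N m; "grip_width": opening from 0.0 (shut) to 1.0 (fully open); "finger_force": force on a finger pad.
Only numpy, scipy, OpenCV 4.12 (cv2) and the standard library are available. Lean on these libraries where they do the work, as an engineer would, in place of code of your own. Each camera call takes 0.05 s, during which the arm holds its last target. There are 200 camera calls.

## Working session

There is one attempt and no reset: what is moved stays moved. The work goes in short steps, Python scripts to look and compute and a tool call to move; the robot and the scene stay as the last step left them, time stands still between calls to the robot, and variables do not carry over. Pictures are saved under pics/ and viewed, at most 10 in all, crops included, and the job is handed in when it is done.

Besides the shell and the picture viewer there is one more tool, called after ">>>" as name(argument=value, ...) on one line, values as JSON. jog_arm: Moves the arm, as the interface text tells. Shift numbers are shares of 0.5 m and turn numbers shares of pi/2 rad, none past 1 either way. Its arguments: {"type":"object","properties":{"steps":{"type":"array","items":{"type":"array"}},"grip_force":{"type":"number"}},"required":["steps"]}

```bash
mkdir -p pics; python3 - <<'E'
from cell import env
import cv2,pickle
d={}
for n in("top","scene"):
    c=env.camera(n);d[n]=c;cv2.imwrite(f"pics/{n}0.png",c["image"])
    print(n,c["mtx"].tolist(),c["R"].round(3).tolist(),c["t"].round(3).tolist())
pickle.dump(d,open("c0.pkl","wb"))
o=env.observe();print({k:o[k] for k in("t","eef_pos","ee_rot","grip_width","force")},env.tips_ahead)
E
```

```text
top [[444.2032922600103, 0.0, 282.1243091243406], [0.0, 444.2032922600103, 210.08395410662024], [0.0, 0.0, 1.0]] [[0.005, -1.0, 0.008], [-0.998, -0.005, -0.059], [0.059, -0.007, -0.998]] [-0.033, 0.534, 1.064]
scene [[400.79052258688665, 0.0, 286.4879173215274], [0.0, 400.79052258688665, 207.3178926775276], [0.0, 0.0, 1.0]] [[0.599, 0.801, -0.018], [0.436, -0.345, -0.831], [-0.672, 0.49, -0.555]] [-0.283, -0.203, 1.196]
{'t': 0.1, 'eef_pos': array([ 0.18239059, -0.64931914,  0.22014085]), 'ee_rot': array([-1.79896286e+02,  2.09652072e-03,  1.56909184e+01]), 'grip_width': 0.9994017319164854, 'force': array([-0.04818175, -0.7378224 , -0.68940583])} 0.022
```

View pics/top0.png

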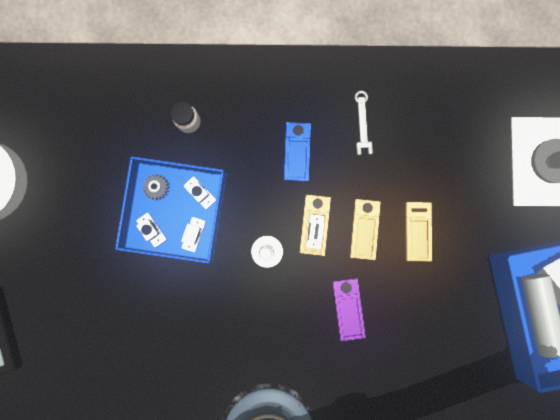

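View pics/scene0.png

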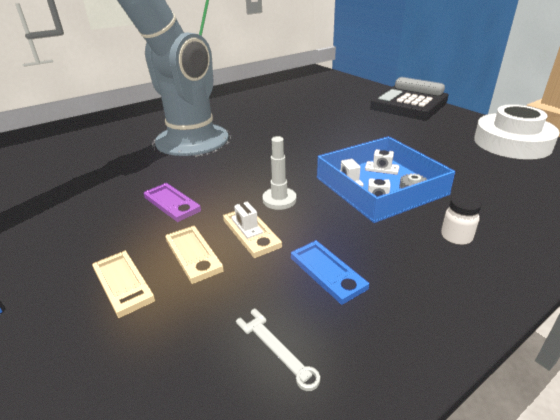

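Top view: the wooden disc nests are at (316,225), which holds the bar housing, and (366,230). The reject nest with the bar tab is at (418,232). The blue (297,152) and purple (349,310) nests are look-alikes and stay untouched. In the bin, the disc housings appear to be at (199,190) and (150,230), the plain one at (194,235) and the gear at (155,186). I'll confirm this in one enlarged crop and measure.

```bash
cat > h.py <<'E'
import numpy as np,cv2
def ray2(c,px,z):
    d=c["R"].T@(np.linalg.inv(c["mtx"])@np.array([px[0],px[1],1.])); o=-c["R"].T@c["t"]
    return o+d*(z-o[2])/d[2]
def proj(c,X):
    p=c["mtx"]@(c["R"]@np.array(X)+c["t"]);return p[:2]/p[2]
E
python3 - <<'E'
import pickle;from h import *
c=pickle.load(open("c0.pkl","rb"))["top"];im=c["image"];hsv=cv2.cvtColor(im,cv2.COLOR_BGR2HSV)
H,S,V=cv2.split(hsv)
a=cv2.resize(im[150:270,110:230],(480,480),interpolation=cv2.INTER_CUBIC)
b=cv2.resize(im[185:270,295:440],None,fx=2.2,fy=2.2,interpolation=cv2.INTER_CUBIC)
m=np.zeros((480,800,3),np.uint8);m[:,:480]=a;m[:b.shape[0],480:480+b.shape[1]]=b;cv2.imwrite("pics/crop1.png",m)
def blobs(mask,name,z,amin):
    n,l,s,ce=cv2.connectedComponentsWithStats(mask.astype(np.uint8))
    for i in range(1,n):
        if s[i,4]<amin: continue
        cs,_=cv2.findContours((l==i).astype(np.uint8),cv2.RETR_EXTERNAL,cv2.CHAIN_APPROX_NONE)
        W=np.array([ray2(c,p[0],z)[:2] for p in cs[0]],np.float32)
        r=cv2.minAreaRect(W*1000)
        print(name,s[i].tolist(),ce[i].round(1),ray2(c,ce[i],z)[:2].round(4),"rect",np.round(r[0]),np.round(r[1]),round(r[2],1))
blobs((H>10)&(H<35)&(S>70)&(V>80),"nest",.014,300)
roi=np.zeros(V.shape,bool);roi[160:262,118:225]=1
blobs(roi&(S<90)&(V>120),"white",.03,40)
blobs(roi&(V<70),"dark",.053,10)
roi[:]=0;roi[185:270,295:440]=1
blobs((H>105)&(H<125)&(S>150)&(V>90),"blue",.06,500)
E
```

```text
nest [350, 197, 90, 70, 3718] [394.8 232.8] [ 0.4802 -0.3046] rect [ 484. -306.] [215. 167.] 84.0
white [143, 175, 25, 24, 437] [155.5 186.5] [0.588  0.2743] rect [588. 275.] [56. 58.] 0.3
white [184, 177, 32, 32, 467] [199.5 192.7] [0.5737 0.1685] rect [574. 170.] [80. 36.] 45.4
white [136, 213, 30, 34, 499] [150.4 229.9] [0.4839 0.284 ] rect [483. 286.] [81. 43.] 34.7
white [181, 217, 25, 36, 552] [192.3 234.1] [0.4745 0.184 ] rect [475. 185.] [41. 80.] 71.9
dark [118, 160, 10, 17, 80] [121.2 164.9] [0.6363 0.3494] rect [629. 346.] [38. 21.] 1.5
blue [284, 122, 27, 58, 937] [296.9 144.9] [ 0.6851 -0.064 ] rect [671. -64.] [ 59. 136.] 88.4
blue [115, 156, 110, 107, 4394] [158.6 201.1] [0.5507 0.2578] rect [532. 230.] [227. 221.] 82.1
blue [507, 246, 53, 147, 2444] [530.6 319.3] [ 0.282  -0.6047] rect [ 286. -610.] [121. 335.] 88.2
```

View pics/crop1.png

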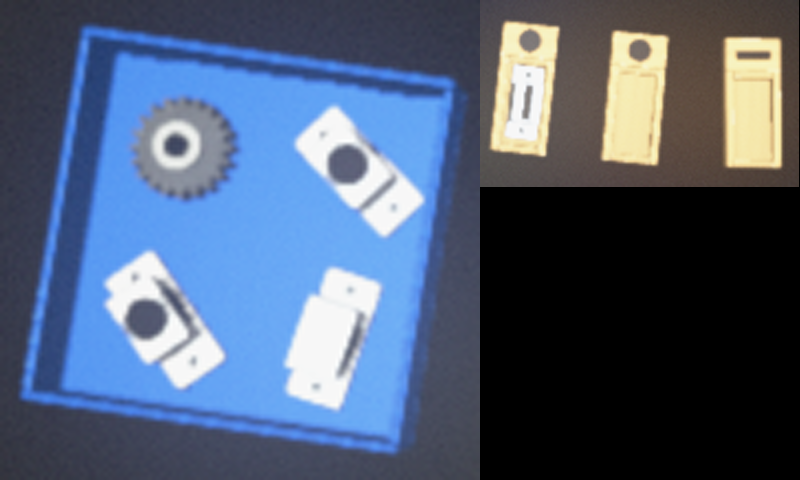

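The crop confirms it: round tags on the housings at crop (347,164) and (145,319), bare top at (330,335), gear at (183,147). The bar housing sits in the left wooden nest, and the bar-tabbed reject nest is at (753,100). Now I'll work out the poses.

```bash
python3 - <<'E'
import pickle;from h import *
c=pickle.load(open("c0.pkl","rb"))["top"];im=c["image"]
H,S,V=cv2.split(cv2.cvtColor(im,cv2.COLOR_BGR2HSV))
P=lambda u,k,o:((u[0]+.5)/k-.5+o[0],(u[1]+.5)/k-.5+o[1])
for n,h1,h2,tag in(("A",(323,134),(394,208),(347,164)),("B",(135,277),(193,362),(145,319)),("plain",(350,290),(316,386),None)):
    a,b=[ray2(c,P(h,4,(110,150)),.015) for h in(h1,h2)];d=a-b
    print(n,"holes mid",((a+b)/2)[:2].round(4),"dist",np.linalg.norm(d).round(4),"yaw",np.degrees(np.arctan2(d[1],d[0])).round(1),"tag",tag and ray2(c,P(tag,4,(110,150)),.053)[:2].round(4))
o=(295,185);a,b=[ray2(c,P(h,2.2,o),.016) for h in((46,73),(39,131))];d=a-b
print("bar",((a+b)/2)[:2],np.linalg.norm(d),np.degrees(np.arctan2(d[1],d[0])), ray2(c,P((46.5,102),2.2,o),.054))
for u,v in((316,225),(366,230),(418,232)):
    r=np.zeros(V.shape,np.uint8);r[190:266,u-24:u+24]=1
    v_=im[...,2]*r; t,m=cv2.threshold(v_[190:266,u-24:u+24],0,1,cv2.THRESH_OTSU)
    cs,_=cv2.findContours(m,cv2.RETR_EXTERNAL,cv2.CHAIN_APPROX_NONE);k=max(cs,key=cv2.contourArea)
    W=np.array([ray2(c,p[0]+[u-24,190],.013)[:2]*1000 for p in k],np.float32)
    (cx,cy),wh,an=cv2.minAreaRect(W)
    if wh[0]<wh[1]: an-=90
    an=(an+90)%180-90;e=np.array([np.cos(np.radians(an)),np.sin(np.radians(an))])
    print("nest",t,"rect",round(cx,1),round(cy,1),np.round(wh,1),"yaw",round(an,1),"pocket",(np.array([cx,cy])-18*e).round(1))
E
```

```text
A holes mid [0.576  0.1718] dist 0.0628 yaw 44.3 tag [0.5764 0.1717]
B holes mid [0.4851 0.2879] dist 0.0627 yaw 35.2 tag [0.4848 0.288 ]
plain holes mid [0.4745 0.1855] dist 0.0613 yaw -18.6 tag None
bar [ 0.48328642 -0.10797729] 0.06437077796051027 -6.846240897776398 [ 0.48279731 -0.10921254  0.054     ]
nest 165.0 rect 499.1 -109.9 [ 62.  143.9] yaw -6.1 pocket [ 481.2 -108. ]
nest 164.0 rect 489.1 -232.4 [ 62.2 143.7] yaw -5.4 pocket [ 471.2 -230.7]
nest 162.0 rect 485.1 -363.0 [ 61.3 142.1] yaw -0.7 pocket [ 467.1 -362.8]
```

```bash
cat >> h.py <<'E'
def Rz(d): return cv2.Rodrigues(np.array([0,0,np.radians(d)]))[0]
def plan(*targets):
    from cell import env; from scipy.spatial.transform import Rotation as Ro
    o=env.observe();R=Ro.from_euler("xyz",o["ee_rot"],degrees=True)
    print("t",o["t"],np.round(o["eef_pos"],4),np.round(o["ee_rot"],1),"w",round(o["grip_width"],3),"q",np.round(o["q"]),"F",np.round(o["force"],1))
    for x,y,z,yaw in targets:
        T=Ro.from_euler("xyz",[180,0,yaw],degrees=True)
        s=R.inv().apply(np.array([x,y,z])-o["eef_pos"])/.5; r=(R.inv()*T).as_rotvec()/(np.pi/2)
        print((x,y,z,yaw),"shift",s.round(4),"turn",r.round(4),"rows",np.ceil(max(np.linalg.norm(s)*12.0,np.linalg.norm(r)*90/7.16)))
E
python3 -c "
from h import *
plan((.482,-.1085,.15,-6.4),(.482,-.1085,.042,-6.4))"
```

```text
t 0.1 [ 0.1824 -0.6493  0.2201] [-179.9    0.    15.7] w 0.999 q [73. 27. -3. 88.  1. 65. -5.] F [-0.  -0.7 -0.7]
(0.482, -0.1085, 0.15, -6.4) shift [ 0.8694 -0.879   0.1418] turn [-1.100e-03  2.000e-04  2.455e-01] rows 15.0
(0.482, -0.1085, 0.042, -6.4) shift [ 0.8694 -0.8786  0.3578] turn [-1.100e-03  2.000e-04  2.455e-01] rows 16.0
```

>>> jog_arm(steps=[[0.65,[0.2,-0.2,0.03],[0,0,0.06]],[0.65,[0.4,-0.4,0.06],[0,0,0.12]],[0.65,[0.6,-0.6,0.1],[0,0,0.18]],[0.65,[0.869,-0.879,0.142],[-0.001,0,0.2455]],[0.65,[0.869,-0.879,0.142],[-0.001,0,0.2455]],[0.65,[0.869,-0.879,0.142],[-0.001,0,0.2455]],[0.65,[0.869,-0.879,0.142],[-0.001,0,0.2455]],[0.65,[0.869,-0.879,0.142],[-0.001,0,0.2455]],[0.65,[0.869,-0.879,0.142],[-0.001,0,0.2455]],[0.65,[0.869,-0.879,0.142],[-0.001,0,0.2455]],[0.65,[0.869,-0.879,0.142],[-0.001,0,0.2455]],[0.65,[0.869,-0.879,0.142],[-0.001,0,0.2455]],[0.65,[0.869,-0.879,0.142],[-0.001,0,0.2455]],[0.65,[0.869,-0.879,0.142],[-0.001,0,0.2455]],[0.65,[0.869,-0.879,0.142],[-0.001,0,0.2455]],[0.65,[0.869,-0.879,0.142],[-0.001,0,0.2455]],[0.65,[0.869,-0.879,0.142],[-0.001,0,0.2455]],[0.65,[0.869,-0.879,0.142],[-0.001,0,0.2455]],[0.65,[0.869,-0.879,0.142],[-0.001,0,0.2455]],[0.65,[0.869,-0.879,0.142],[-0.001,0,0.2455]]], grip_force=40)

```text
t: 1.77
eef_pos: [0.4813, -0.111, 0.1501]
ee_rot: [179.9, -0.0, -6.6]
force: [-0.1, -1.0, 0.3]
grip_width: 0.647
finger_force: 0.0
```

```bash
python3 - <<'E'
from h import *;from cell import env
plan((.482,-.1085,.15,-6.4),(.482,-.1085,.042,-6.4))
c=env.camera("wrist");cv2.imwrite("pics/w1.png",c["image"])
E
```

```text
t 1.7667 [ 0.4813 -0.111   0.1501] [179.9  -0.   -6.6] w 0.647 q [ 22.  16. -16. 116.   6.  49. -94.] F [-0.1 -1.   0.3]
(0.482, -0.1085, 0.15, -6.4) shift [ 0.0008 -0.0051  0.0002] turn [ 0.0014 -0.     -0.0021] rows 1.0
(0.482, -0.1085, 0.042, -6.4) shift [ 0.0007 -0.0056  0.2162] turn [ 0.0014 -0.     -0.0021] rows 3.0
```

View pics/w1.png

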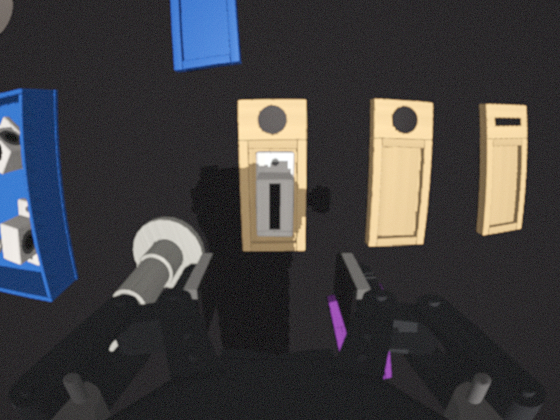

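The wrist view shows the bar housing at (275,200) centred between the fingertips at (205,270) and (345,270). The shaft's flange at (168,245) is clear of the left finger.

>>> jog_arm(steps=[[0.65,[0,-0.005,0.05],[0,0,0]],[0.65,[0,-0.005,0.1],[0,0,0]],[0.65,[0,-0.005,0.15],[0,0,0]],[0.65,[0,-0.005,0.18],[0,0,0]],[0.65,[0,-0.005,0.2],[0,0,0]],[0.65,[0,-0.005,0.216],[0,0,0]],[0.65,[0,-0.005,0.216],[0,0,0]],[0.65,[0,-0.005,0.216],[0,0,0]],[0.65,[0,-0.005,0.216],[0,0,0]]])

```text
t: 2.57
eef_pos: [0.4832, -0.1072, 0.043]
ee_rot: [179.9, -0.1, -6.4]
force: [-0.3, 0.7, 0.0]
grip_width: 0.651
finger_force: 0.0
```

```bash
python3 -c "
from h import *
plan((.482,-.1085,.042,-6.4),(.467,-.3628,.14,-.7))"
```

```text
t 2.5667 [ 0.4832 -0.1072  0.043 ] [ 1.799e+02 -1.000e-01 -6.400e+00] w 0.651 q [ 19.  25. -14. 121.  10.  36. -99.] F [-0.3  0.7  0. ]
(0.482, -0.1085, 0.042, -6.4) shift [-0.002   0.0028  0.002 ] turn [ 0.0011 -0.0015 -0.0003] rows 1.0
(0.467, -0.3628, 0.14, -0.7) shift [ 0.0255  0.5119 -0.193 ] turn [ 0.0012 -0.0014 -0.0636] rows 7.0
```

>>> jog_arm(steps=[[0.2,[0,0.002,0.002],[0,0,0]],[0.2,[0,0.002,0.002],[0,0,0]],[0.2,[0,0.002,0.002],[0,0,0]],[0.2,[0,0.002,0.002],[0,0,0]],[0.2,[0,0.002,0.002],[0,0,0]],[0.2,[0,0.002,0.002],[0,0,0]],[0.2,[0,0.002,0.002],[0,0,0]],[0.2,[0,0.002,0.002],[0,0,0]]], grip_force=40)

```text
t: 3.23
eef_pos: [0.4831, -0.1078, 0.0421]
ee_rot: [179.9, -0.1, -6.4]
force: [-0.7, 0.1, 5.3]
grip_width: 0.205
finger_force: 2.9
```

```bash
python3 -c "
from h import *
plan((.482,-.1085,.14,-6.4),(.467,-.3628,.14,-.7),(.467,-.3628,.07,-.7))"
```

```text
t 3.2333 [ 0.4831 -0.1078  0.0421] [ 1.799e+02 -1.000e-01 -6.400e+00] w 0.205 q [ 19.  25. -14. 121.  10.  35. -99.] F [-0.7  0.1  5.3]
(0.482, -0.1085, 0.14, -6.4) shift [-0.0016  0.002  -0.1958] turn [ 0.001  -0.0015  0.0001] rows 3.0
(0.467, -0.3628, 0.14, -0.7) shift [ 0.0252  0.5108 -0.1949] turn [ 0.0011 -0.0015 -0.0633] rows 7.0
(0.467, -0.3628, 0.07, -0.7) shift [ 0.0249  0.5106 -0.0549] turn [ 0.0011 -0.0015 -0.0633] rows 7.0
```

>>> jog_arm(steps=[[0,[0,0,0],[0,0,0]],[0,[0,0,0],[0,0,0]],[0,[0,0,0],[0,0,0]],[0,[0,0,0],[0,0,0]],[0,[0,0,0],[0,0,0]]], grip_force=40)

```text
t: 3.65
eef_pos: [0.4832, -0.1094, 0.0423]
ee_rot: [179.8, -0.2, -6.5]
force: [-1.5, -3.4, 6.9]
grip_width: 0.074
finger_force: 39.7
```

```bash
python3 - <<'E'
from h import *;from cell import env
plan((.482,-.1085,.14,-6.4),(.467,-.3628,.14,-.7),(.467,-.3628,.07,-.7))
c=env.camera("wrist");cv2.imwrite("pics/w2.png",c["image"])
E
```

```text
t 3.65 [ 0.4832 -0.1094  0.0423] [179.8  -0.2  -6.5] w 0.074 q [ 19.  25. -14. 121.  10.  35. -99.] F [-1.5 -3.4  6.9]
(0.482, -0.1085, 0.14, -6.4) shift [-0.002  -0.0009 -0.1954] turn [ 0.0021 -0.0017 -0.0007] rows 3.0
(0.467, -0.3628, 0.14, -0.7) shift [ 0.0254  0.5079 -0.1936] turn [ 0.0022 -0.0016 -0.064 ] rows 7.0
(0.467, -0.3628, 0.07, -0.7) shift [ 0.0251  0.5074 -0.0536] turn [ 0.0022 -0.0016 -0.064 ] rows 7.0
```

View pics/w2.png

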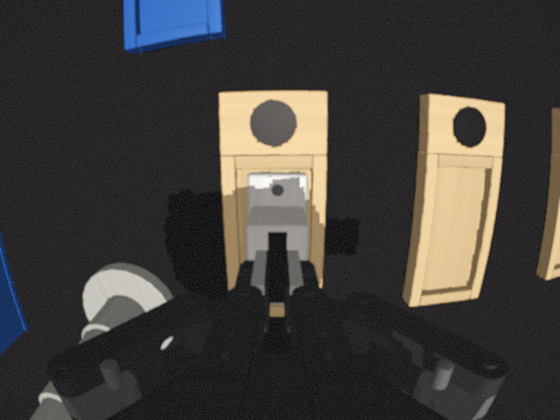

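The fingers look closer together than the 30 mm block, at (253–301, 265). Before lifting, I'll check this against the wrist camera calibration.

```bash
cat >> h.py <<'E'
def fproj(c,X):
    p=c["R"]@np.array(X,float)+c["t"];r=np.hypot(p[0],p[1]);th=np.arctan2(r,p[2]);f=c["mtx"][0,0]
    return (c["mtx"][:2,2]+f*th*p[:2]/r).round(0)
E
python3 - <<'E'
from h import *;from cell import env
c=env.camera("wrist");im=c["image"]
B=np.array([.482,-.1085,0]);R=Rz(-6.4)
print("cam at",(-c["R"].T@c["t"]).round(3))
for n,p in dict(blk_px_py=(22,15,52),blk_px_ny=(22,-15,52),blk_nx_py=(-22,15,52),blk_base_py=(22,15,16),blk_base_ny=(22,-15,16),foot_py=(40,17,16),foot_ny=(40,-17,16),tagfront=(19,0,54),tagback=(-19,0,54),tip15=(11,15,20),tipm15=(11,-15,20),tip_top15=(11,15,40),disc=(71,0,14)).items(): print(n,fproj(c,B+R@np.array(p)/1000))
print(fproj(c,env.observe()["eef_pos"]))
cv2.imwrite("pics/w2c.png",cv2.resize(im[150:350,180:380],(600,600),interpolation=cv2.INTER_CUBIC))
E
```

```text
cam at [ 0.553 -0.117  0.194]
blk_px_py [242. 228.]
blk_px_ny [306. 227.]
blk_nx_py [245. 308.]
blk_base_py [248. 207.]
blk_base_ny [300. 207.]
foot_py [244. 176.]
foot_ny [305. 176.]
tagfront [274. 235.]
tagback [274. 305.]
tip15 [248. 227.]
tipm15 [301. 227.]
tip_top15 [245. 240.]
disc [274. 120.]
[276. 260.]
```

View pics/w2c.png

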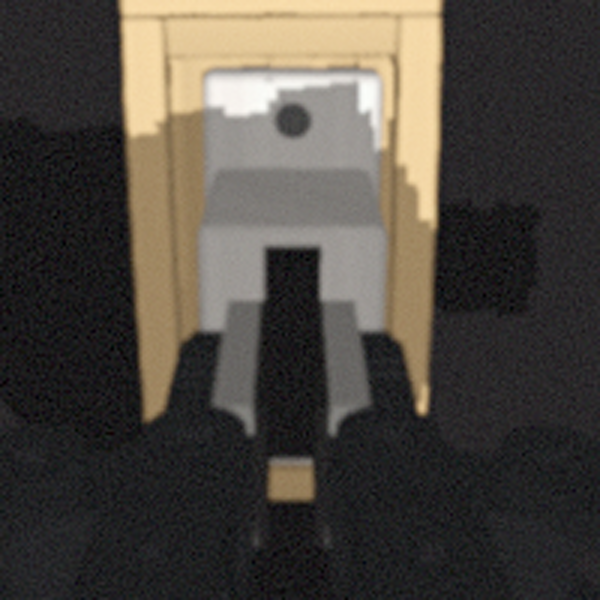

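The housing matches its predicted pose and is untilted. The fingertips are on top of the block, pinching the bar tag (pads at px (262,250) and (290,250)). So they reach less far than the stated 22 mm, and nothing has been lifted. I'll open and step down beside the block, watching the force.

>>> jog_arm(steps=[[0.3,[0,0,-0.01],[0,0,0]],[0.65,[0,0,-0.02],[0,0,0]],[0.65,[0,0,-0.02],[0,0,0]],[0.65,[0,0,-0.02],[0,0,0]],[0.65,[0,0,-0.02],[0,0,0]],[0.65,[0,0,-0.02],[0,0,0]],[0.65,[0,0,-0.02],[0,0,0]]])

```text
t: 4.33
eef_pos: [0.482, -0.1078, 0.0509]
ee_rot: [179.9, 0.0, -6.4]
force: [0.6, -0.2, 0.5]
grip_width: 0.652
finger_force: 0.0
```

```bash
python3 - <<'E'
from h import *;from cell import env
plan((.482,-.1085,.042,-6.4),(.482,-.1085,.03,-6.4))
e=env.observe()["eef_pos"]
c=env.camera("scene");im=c["image"]
p=proj(c,e);print("tcp px",p,"doc tip",proj(c,e-[0,0,.022]), "blocktop",proj(c,(.482,-.1085,.052)))
x,y=p.astype(int)
a=cv2.resize(im[y-60:y+60,x-60:x+60],(600,600),interpolation=cv2.INTER_CUBIC);cv2.imwrite("pics/s3.png",a);print("crop origin",x-60,y-60)
E
```

```text
t 4.3333 [ 0.482  -0.1078  0.0509] [179.9   0.   -6.4] w 0.652 q [ 19.  24. -14. 120.  10.  37. -98.] F [ 0.6 -0.2  0.5]
(0.482, -0.1085, 0.042, -6.4) shift [0.0001 0.0013 0.0178] turn [ 0.001   0.0001 -0.    ] rows 1.0
(0.482, -0.1085, 0.03, -6.4) shift [0.0001 0.0013 0.0418] turn [ 0.001   0.0001 -0.    ] rows 1.0
tcp px [245.14617074 208.29736979] doc tip [245.97409769 217.4139988 ] blocktop [244.81187222 207.94855254]
crop origin 185 148
```

View pics/s3.png

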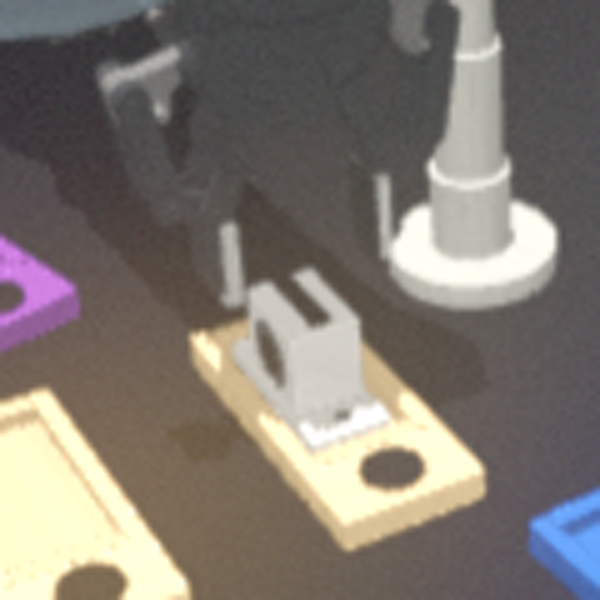

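The scene crop shows the open fingertips at crop (232,300) and (388,255). That puts them about 11 mm behind the TCP, where the stated figure is 22 mm ahead. I'll use the measured offset and go down to TCP z≈0.020, checking the force.

>>> jog_arm(steps=[[0.65,[0,0.001,0.015],[0,0,0]],[0.65,[0,0.001,0.03],[0,0,0]],[0.65,[0,0.001,0.04],[0,0,0]],[0.65,[0,0.001,0.05],[0,0,0]],[0.65,[0,0.001,0.062],[0,0,0]],[0.65,[0,0.001,0.062],[0,0,0]],[0.65,[0,0.001,0.062],[0,0,0]]])

```text
t: 4.97
eef_pos: [0.4819, -0.1083, 0.0196]
ee_rot: [179.9, 0.0, -6.4]
force: [0.9, 0.3, -0.4]
grip_width: 0.651
finger_force: 0.0
```

>>> jog_arm(steps=[[0.1,[0,0,0],[0,0,0]],[0.1,[0,0,0],[0,0,0]],[0.1,[0,0,0],[0,0,0]],[0.1,[0,0,0],[0,0,0]],[0.1,[0,0,0],[0,0,0]],[0.1,[0,0,0],[0,0,0]],[0.1,[0,0,0],[0,0,0]],[0.1,[0,0,0],[0,0,0]]], grip_force=40)

```text
t: 5.63
eef_pos: [0.4826, -0.1086, 0.0205]
ee_rot: [179.9, -0.1, -6.4]
force: [-0.9, -0.6, 4.7]
grip_width: 0.341
finger_force: 40.5
```

```bash
python3 -c "
from h import *
plan((.482,-.1085,.12,-6.4),(.467,-.3628,.12,-.7),(.467,-.3628,.05,-.7))"
```

```text
t 5.6333 [ 0.4826 -0.1086  0.0205] [ 1.799e+02 -1.000e-01 -6.400e+00] w 0.341 q [ 18.  27. -13. 121.  11.  33. -99.] F [-0.9 -0.6  4.7]
(0.482, -0.1085, 0.12, -6.4) shift [-0.0009  0.0002 -0.1989] turn [ 0.0011 -0.0008 -0.0002] rows 3.0
(0.467, -0.3628, 0.12, -0.7) shift [ 0.0261  0.509  -0.198 ] turn [ 0.0012 -0.0007 -0.0635] rows 7.0
(0.467, -0.3628, 0.05, -0.7) shift [ 0.0259  0.5087 -0.058 ] turn [ 0.0012 -0.0007 -0.0635] rows 7.0
```

The opening is 29 mm at 40 N, so the block is held. Lift and carry it to the reject nest.

>>> jog_arm(steps=[[0.1,[0,0,-0.02],[0,0,0]],[0.1,[0,0,-0.05],[0,0,0]],[0.1,[0,0,-0.1],[0,0,0]],[0.1,[0,0.02,-0.15],[0,0,0]],[0.1,[0.003,0.06,-0.19],[0,0,-0.01]],[0.1,[0.006,0.11,-0.198],[0,0,-0.02]],[0.1,[0.009,0.17,-0.198],[0,0,-0.03]],[0.1,[0.012,0.23,-0.198],[0,0,-0.04]],[0.1,[0.015,0.29,-0.198],[0,0,-0.05]],[0.1,[0.018,0.35,-0.198],[0,0,-0.06]],[0.1,[0.021,0.41,-0.198],[0,0,-0.0635]],[0.1,[0.024,0.46,-0.198],[0,0,-0.0635]],[0.1,[0.026,0.49,-0.198],[0,0,-0.0635]],[0.1,[0.026,0.509,-0.198],[0,0,-0.0635]],[0.1,[0.026,0.509,-0.198],[0,0,-0.0635]],[0.1,[0.026,0.509,-0.198],[0,0,-0.0635]],[0.1,[0.026,0.509,-0.198],[0,0,-0.0635]]])

```text
t: 7.05
eef_pos: [0.4672, -0.3602, 0.1194]
ee_rot: [-180.0, 0.0, -0.5]
force: [0.1, 0.0, -3.0]
grip_width: 0.341
finger_force: 40.2
```

```bash
python3 - <<'E'
from h import *;from cell import env
plan((.467,-.3628,.12,-.7),(.467,-.3628,.035,-.7),(.467,-.3628,.0205,-.7))
c=env.camera("wrist");cv2.imwrite("pics/w4.png",c["image"])
R=Rz(-.7)
for p in((71,0,14),(53,30,14),(53,-30,14),(45,22,14),(45,-22,14)):print(p,fproj(c,np.array([.467,-.3628,0])+R@np.array(p)/1000))
E
```

```text
t 7.05 [ 0.4672 -0.3602  0.1194] [-180.     0.    -0.5] w 0.341 q [ 43.  26. -12. 105.   7.  50. -63.] F [ 0.1  0.  -3. ]
(0.467, -0.3628, 0.12, -0.7) shift [-0.0004  0.0051 -0.0012] turn [-0.0001  0.      0.0018] rows 1.0
(0.467, -0.3628, 0.035, -0.7) shift [-0.0004  0.0051  0.1688] turn [-0.0001  0.      0.0018] rows 3.0
(0.467, -0.3628, 0.0205, -0.7) shift [-0.0004  0.0051  0.1978] turn [-0.0001  0.      0.0018] rows 3.0
(71, 0, 14) [279. 118.]
(53, 30, 14) [241. 141.]
(53, -30, 14) [317. 141.]
(45, 22, 14) [252. 151.]
(45, -22, 14) [307. 151.]
```

View pics/w4.png

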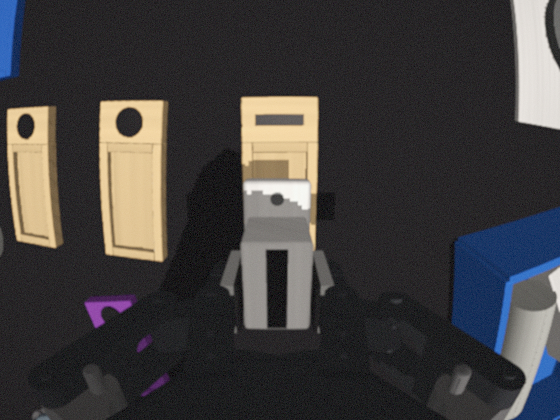

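The held housing is level and upright at (277,270). The bar-marked nest tab is at (279,119), within a pixel of its predicted position. Next: hover just above the rim.

>>> jog_arm(steps=[[0.1,[0,0.003,0.04],[0,0,0.001]],[0.1,[0,0.004,0.09],[0,0,0.001]],[0.1,[0,0.004,0.13],[0,0,0.001]],[0.1,[0,0.004,0.155],[0,0,0.001]],[0.1,[0,0.004,0.167],[0,0,0.001]],[0.1,[0,0.004,0.167],[0,0,0.001]],[0.1,[0,0.004,0.167],[0,0,0.001]],[0.1,[0,0.004,0.167],[0,0,0.001]]])

```text
t: 7.77
eef_pos: [0.4677, -0.3651, 0.0373]
ee_rot: [179.8, -0.1, -0.8]
force: [1.1, -0.3, -2.0]
grip_width: 0.342
finger_force: 40.1
```

```bash
python3 -c "
from h import *
plan((.467,-.3628,.02,-.7))"
```

```text
t 7.7667 [ 0.4677 -0.3651  0.0373] [ 1.798e+02 -1.000e-01 -8.000e-01] w 0.342 q [ 42.  32. -11. 108.   9.  41. -65.] F [ 1.1 -0.3 -2. ]
(0.467, -0.3628, 0.02, -0.7) shift [-0.0015 -0.0048  0.0345] turn [ 0.0018 -0.0014 -0.0007] rows 1.0
```

>>> jog_arm(steps=[[0.1,[-0.001,-0.003,0.005],[0,0,0]],[0.1,[-0.001,-0.003,0.01],[0,0,0]],[0.1,[-0.001,-0.003,0.016],[0,0,0]],[0.1,[-0.001,-0.003,0.022],[0,0,0]],[0.1,[-0.001,-0.003,0.028],[0,0,0]],[0.1,[-0.001,-0.003,0.033],[0,0,0]],[0.1,[-0.001,-0.003,0.034],[0,0,0]],[0.1,[-0.001,-0.003,0.034],[0,0,0]],[0.1,[-0.001,-0.003,0.034],[0,0,0]]])

```text
t: 8.52
eef_pos: [0.4661, -0.3634, 0.0205]
ee_rot: [179.9, 0.0, -0.8]
force: [-4.3, 2.5, 10.5]
grip_width: 0.339
finger_force: 41.8
```

It touches the floor at the same height it was picked up from. Release and rise.

>>> jog_arm(steps=[[0.4,[0,0,-0.001],[0,0,0]],[0.65,[0,0,-0.001],[0,0,0]],[0.65,[0,0,-0.001],[0,0,0]],[0.65,[0,0,-0.001],[0,0,0]],[0.65,[0,0,-0.001],[0,0,0]],[0.65,[0,0,-0.03],[0,0,0]],[0.65,[0,0,-0.08],[0,0,0]],[0.65,[0,0,-0.15],[0,0,0]],[0.65,[0,0,-0.23],[0,0,0]],[0.65,[0,0,-0.31],[0,0,0]],[0.65,[0,0,-0.39],[0,0,0]],[0.65,[0,0,-0.44],[0,0,0]],[0.65,[0,0,-0.44],[0,0,0]]])

```text
t: 9.6
eef_pos: [0.4693, -0.3649, 0.2459]
ee_rot: [179.5, -0.6, -0.8]
force: [0.4, 0.3, 0.5]
grip_width: 0.647
finger_force: 0.0
```

```bash
python3 - <<'E'
from h import *;from cell import env
plan((.55,-.05,.24,0),(.576,.1717,.24,44.5),(.576,.1717,.08,44.5),(.576,.1717,.0195,44.5))
c=env.camera("wrist");cv2.imwrite("pics/w5.png",c["image"])
B=np.array([.467,-.3628,0]);R=Rz(-.7)
for p in((19,0,54),(-19,0,54),(22,15,52),(22,-15,52),(40,17,16),(40,-17,16)):print(p,fproj(c,B+R@np.array(p)/1000))
g=c["image"].max(2)
x,y=fproj(c,B+[0,0,.054]).astype(int);print(x,y)
r=g[y-30:y+30,x-30:x+30];n,l,s,ce=cv2.connectedComponentsWithStats((r<50).astype(np.uint8))
for i in range(1,n): print(s[i],(ce[i]+[x-30,y-30]).round(1))
E
```

```text
t 9.6 [ 0.4693 -0.3649  0.2459] [179.5  -0.6  -0.8] w 0.647 q [ 44.  18. -13.  98.   5.  64. -61.] F [0.4 0.3 0.5]
(0.55, -0.05, 0.24, 0) shift [ 0.1526 -0.632   0.0079] turn [ 0.0057 -0.0067 -0.0088] rows 8.0
(0.576, 0.1717, 0.24, 44.5) shift [ 0.1985 -1.076   0.0045] turn [ 0.008  -0.0041 -0.5033] rows 14.0
(0.576, 0.1717, 0.08, 44.5) shift [ 0.1951 -1.0789  0.3244] turn [ 0.008  -0.0041 -0.5033] rows 14.0
(0.576, 0.1717, 0.0195, 44.5) shift [ 0.1938 -1.0799  0.4454] turn [ 0.008  -0.0041 -0.5033] rows 15.0
(19, 0, 54) [273. 171.]
(-19, 0, 54) [273. 205.]
(22, 15, 52) [259. 168.]
(22, -15, 52) [287. 167.]
(40, 17, 16) [258. 148.]
(40, -17, 16) [287. 148.]
273 188
[  0   0   6  60 287] [244.9 189.6]
[ 56   0   4  60 189] [300.9 187.4]
[ 28  15   7  32 188] [273.6 188.4]
```

The tag is at (273.6,188.4) against a predicted (273,188), so the bar housing is seated in the reject nest. Next is disc housing A, with a high transit over the shaft.

>>> jog_arm(steps=[[0.5,[0.02,-0.07,0],[0,0,-0.03]],[0.5,[0.04,-0.15,0],[0,0,-0.08]],[0.5,[0.06,-0.23,0],[0,0,-0.13]],[0.5,[0.08,-0.31,0],[0,0,-0.18]],[0.5,[0.1,-0.39,0],[0,0,-0.23]],[0.5,[0.12,-0.47,0],[0.006,-0.005,-0.28]],[0.5,[0.14,-0.55,0],[0.006,-0.005,-0.33]],[0.5,[0.15,-0.63,0],[0.006,-0.005,-0.38]],[0.5,[0.16,-0.71,0],[0.006,-0.005,-0.43]],[0.5,[0.17,-0.79,0],[0.006,-0.005,-0.48]],[0.5,[0.18,-0.87,0],[0.006,-0.005,-0.503]],[0.5,[0.19,-0.93,0],[0.006,-0.005,-0.503]],[0.5,[0.195,-0.98,0.005],[0.006,-0.005,-0.503]],[0.5,[0.195,-0.99,0.005],[0.006,-0.005,-0.503]],[0.5,[0.195,-0.99,0.005],[0.006,-0.005,-0.503]],[0.5,[0.195,-0.99,0.005],[0.006,-0.005,-0.503]]])

```text
t: 10.98
eef_pos: [0.5699, 0.1296, 0.2344]
ee_rot: [-179.4, 0.4, 44.5]
force: [-0.2, -0.3, -0.1]
grip_width: 0.496
finger_force: 0.0
```

```bash
python3 -c "
from h import *
plan((.576,.1717,.12,44.7),(.576,.1717,.026,44.7))"
```

```text
t 10.9833 [0.5699 0.1296 0.2344] [-179.4    0.4   44.5] w 0.496 q [  8.  21. -33.  98.  12.  65. -73.] F [-0.2 -0.3 -0.1]
(0.576, 0.1717, 0.12, 44.7) shift [ 0.0694 -0.049   0.2289] turn [-0.0069  0.0045 -0.0025] rows 3.0
(0.576, 0.1717, 0.026, 44.7) shift [ 0.0707 -0.047   0.4169] turn [-0.0069  0.0045 -0.0025] rows 6.0
```

>>> jog_arm(steps=[[0.5,[0.03,-0.02,0.04],[-0.004,0.003,0]],[0.5,[0.055,-0.04,0.1],[-0.004,0.003,0]],[0.5,[0.069,-0.049,0.15],[-0.004,0.003,-0.002]],[0.5,[0.069,-0.049,0.19],[-0.004,0.003,-0.002]],[0.5,[0.069,-0.049,0.22],[-0.004,0.003,-0.002]],[0.5,[0.069,-0.049,0.23],[-0.004,0.003,-0.002]],[0.5,[0.069,-0.049,0.23],[-0.004,0.003,-0.002]],[0.5,[0.069,-0.049,0.23],[-0.004,0.003,-0.002]],[0.5,[0.069,-0.049,0.23],[-0.004,0.003,-0.002]]])

```text
t: 11.73
eef_pos: [0.5777, 0.1722, 0.1221]
ee_rot: [-179.9, -0.1, 44.6]
force: [0.7, 0.2, 1.3]
grip_width: 0.502
finger_force: 0.0
```

```bash
python3 - <<'E'
from h import *;from cell import env
for _ in range(2):
    c=env.camera("wrist");plan((.576,.1717,.026,44.7))
cv2.imwrite("pics/w6.png",c["image"])
B=np.array([.576,.1717,0]);R=Rz(44.7)
for p in((0,0,53),(22,15,51),(22,-15,51),(40,17,15),(40,-17,15)):print(p,fproj(c,B+R@np.array(p)/1000))
E
```

```text
t 11.7833 [0.5776 0.1725 0.1222] [-1.799e+02 -1.000e-01  4.460e+01] w 0.497 q [  2.  29. -31. 102.  18.  53. -82.] F [-0.6  0.5  0.6]
(0.576, 0.1717, 0.026, 44.7) shift [-0.0038 -0.0007  0.1924] turn [-0.0016 -0.0014 -0.001 ] rows 3.0
t 11.8333 [0.5775 0.1727 0.1222] [-1.799e+02 -1.000e-01  4.460e+01] w 0.504 q [  2.  29. -31. 102.  18.  53. -82.] F [ 0.5  0.3 -0.7]
(0.576, 0.1717, 0.026, 44.7) shift [-0.0039 -0.0002  0.1924] turn [-0.0016 -0.0014 -0.0008] rows 3.0
(0, 0, 53) [275. 220.]
(22, 15, 51) [254. 190.]
(22, -15, 51) [297. 190.]
(40, 17, 15) [254. 158.]
(40, -17, 15) [297. 158.]
```

View pics/w6.png

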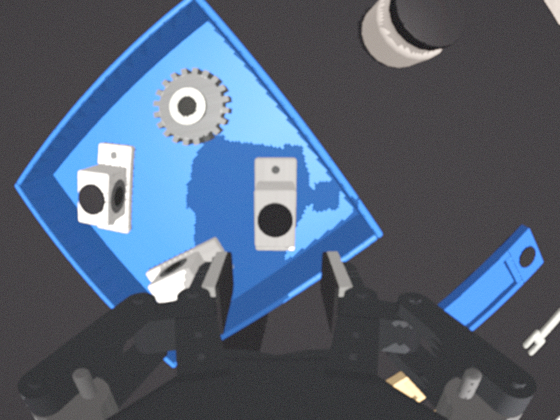

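The disc housing is at (275,220), exactly as predicted, and the fingertips are symmetric about it. Descend.

>>> jog_arm(steps=[[0.5,[-0.003,0,0.04],[0,0,0]],[0.5,[-0.003,0,0.09],[0,0,0]],[0.5,[-0.003,0,0.13],[0,0,0]],[0.5,[-0.003,0,0.16],[0,0,0]],[0.5,[-0.003,0,0.18],[0,0,0]],[0.5,[-0.003,0,0.192],[0,0,0]],[0.5,[-0.003,0,0.192],[0,0,0]],[0.5,[-0.003,0,0.192],[0,0,0]],[0.5,[-0.003,0,0.192],[0,0,0]]])

```text
t: 12.58
eef_pos: [0.5762, 0.1724, 0.026]
ee_rot: [-179.8, -0.1, 44.7]
force: [-0.6, 0.1, 0.2]
grip_width: 0.498
finger_force: 0.0
```

>>> jog_arm(steps=[[0.1,[0,0,0],[0,0,0]],[0.1,[0,0,0],[0,0,0]],[0.1,[0,0,0],[0,0,0]],[0.1,[0,0,0],[0,0,0]],[0.1,[0,0,0],[0,0,0]],[0.1,[0,0,0],[0,0,0]],[0.1,[0,0,0],[0,0,0]]], grip_force=40)

```text
t: 13.17
eef_pos: [0.5761, 0.1724, 0.0261]
ee_rot: [-179.8, -0.1, 44.7]
force: [-1.4, -0.8, 6.8]
grip_width: 0.338
finger_force: 40.8
```

```bash
python3 -c "
from h import *
plan((.576,.1717,.28,44.7),(.4712,-.2307,.28,-5.5))"
```

```text
t 13.1667 [0.5761 0.1724 0.0261] [-1.798e+02 -1.000e-01  4.470e+01] w 0.338 q [ -0.  36. -27. 106.  23.  43. -86.] F [-1.4 -0.8  6.8]
(0.576, 0.1717, 0.28, 44.7) shift [-1.000e-04 -6.000e-04 -5.078e-01] turn [-0.0018 -0.0012 -0.0003] rows 7.0
(0.4712, -0.2307, 0.28, -5.5) shift [-0.715   0.4244 -0.5104] turn [-2.200e-03 -3.000e-04  5.575e-01] rows 12.0
```

Held at 29 mm. Lift over the shaft to nest_disc_2.

>>> jog_arm(steps=[[0.1,[0,0,-0.02],[0,0,0]],[0.1,[0,0,-0.06],[0,0,0]],[0.1,[0,0,-0.13],[0,0,0]],[0.1,[0,0,-0.2],[0,0,0]],[0.1,[0,0,-0.27],[0,0,0]],[0.1,[0,0,-0.34],[0,0,0]],[0.1,[-0.03,0.018,-0.41],[0,0,0.02]],[0.1,[-0.08,0.047,-0.46],[0,0,0.06]],[0.1,[-0.14,0.083,-0.5],[0,0,0.11]],[0.1,[-0.2,0.12,-0.51],[0,0,0.16]],[0.1,[-0.27,0.16,-0.51],[0,0,0.21]],[0.1,[-0.34,0.2,-0.51],[0,0,0.26]],[0.1,[-0.41,0.243,-0.51],[0,0,0.32]],[0.1,[-0.48,0.285,-0.51],[0,0,0.38]],[0.1,[-0.55,0.326,-0.51],[0,0,0.44]],[0.1,[-0.61,0.362,-0.51],[0,0,0.5]],[0.1,[-0.66,0.392,-0.51],[0,0,0.54]],[0.1,[-0.7,0.415,-0.51],[0,0,0.5575]],[0.1,[-0.715,0.424,-0.51],[0,0,0.5575]],[0.1,[-0.715,0.424,-0.51],[0,0,0.5575]]])

```text
t: 14.83
eef_pos: [0.4694, -0.2331, 0.2787]
ee_rot: [-179.9, 0.2, -5.7]
force: [0.8, 0.1, -2.3]
grip_width: 0.34
finger_force: 40.0
```

```bash
python3 -c "
from h import *
from cell import env
env.camera('wrist');env.camera('wrist')
plan((.4712,-.2307,.045,-5.5))"
```

```text
t 14.9333 [ 0.471  -0.2292  0.2788] [-179.8    0.2   -5.4] w 0.341 q [ 35.  11. -15. 103.   3.  67. -77.] F [ 0.7 -0.1 -1.7]
(0.4712, -0.2307, 0.045, -5.5) shift [0.0021 0.0049 0.4676] turn [-0.0026  0.0019  0.0011] rows 6.0
```

>>> jog_arm(steps=[[0.1,[0,0.002,0.04],[0,0,0]],[0.1,[0,0.002,0.1],[0,0,0]],[0.1,[0,0.002,0.17],[0,0,0]],[0.1,[0,0.002,0.24],[0,0,0]],[0.1,[0,0.002,0.31],[0,0,0]],[0.1,[0,0.002,0.37],[0,0,0]],[0.1,[0,0.002,0.42],[0,0,0]],[0.1,[0,0.002,0.45],[0,0,0]],[0.1,[0,0.002,0.467],[0,0,0]],[0.1,[0,0.002,0.467],[0,0,0]],[0.1,[0,0.002,0.467],[0,0,0]],[0.1,[0,0.002,0.467],[0,0,0]]])

```text
t: 15.93
eef_pos: [0.4715, -0.2309, 0.0468]
ee_rot: [-179.9, 0.0, -5.4]
force: [0.6, 0.3, -1.8]
grip_width: 0.341
finger_force: 40.0
```

```bash
python3 - <<'E'
from h import *;from cell import env
c=env.camera("wrist");c=env.camera("wrist")
plan((.4712,-.2307,.0265,-5.5))
cv2.imwrite("pics/w7.png",c["image"])
B=np.array([.4712,-.2307,0]);R=Rz(-5.5)
x,y=fproj(c,B+R@[.071,0,.016]).astype(int)
g=c["image"].max(2)[y-30:y+30,x-35:x+35];n,l,s,ce=cv2.connectedComponentsWithStats((g<70).astype(np.uint8))
print("disc pred",x,y,[(s[i,4],(ce[i]+[x-35,y-30]).round(1)) for i in range(1,n) if s[i,4]>50])
E
```

```text
t 16.0333 [ 0.4712 -0.2313  0.0468] [-179.9    0.    -5.5] w 0.34 q [ 32.  27. -13. 116.   9.  38. -83.] F [-0.3  0.8 -1.6]
(0.4712, -0.2307, 0.0265, -5.5) shift [-0.0002 -0.0011  0.0407] turn [-0.0012  0.0001  0.0001] rows 1.0
disc pred 275 118 []
```

>>> jog_arm(steps=[[0.1,[0,-0.001,0.008],[0,0,0]],[0.1,[0,-0.001,0.016],[0,0,0]],[0.1,[0,-0.001,0.023],[0,0,0]],[0.1,[0,-0.001,0.03],[0,0,0]],[0.1,[0,-0.001,0.035],[0,0,0]],[0.1,[0,-0.001,0.039],[0,0,0]],[0.1,[0,-0.001,0.04],[0,0,0]],[0.1,[0,-0.001,0.04],[0,0,0]],[0.1,[0,-0.001,0.04],[0,0,0]]])

```text
t: 16.78
eef_pos: [0.4697, -0.2305, 0.027]
ee_rot: [-179.9, 0.2, -5.5]
force: [-4.9, 2.0, 13.6]
grip_width: 0.343
finger_force: 42.0
```

Floor contact at the expected height (0.027). Release and rise.

>>> jog_arm(steps=[[0.4,[0,0,-0.001],[0,0,0]],[0.6,[0,0,-0.001],[0,0,0]],[0.6,[0,0,-0.001],[0,0,0]],[0.6,[0,0,-0.001],[0,0,0]],[0.6,[0,0,-0.001],[0,0,0]],[0.6,[0,0,-0.03],[0,0,0]],[0.6,[0,0,-0.08],[0,0,0]],[0.6,[0,0,-0.15],[0,0,0]],[0.6,[0,0,-0.23],[0,0,0]],[0.6,[0,0,-0.31],[0,0,0]],[0.6,[0,0,-0.39],[0,0,0]],[0.6,[0,0,-0.43],[0,0,0]],[0.6,[0,0,-0.43],[0,0,0]]])

```text
t: 17.87
eef_pos: [0.4736, -0.2323, 0.246]
ee_rot: [179.9, -0.4, -5.5]
force: [1.2, -0.7, 0.5]
grip_width: 0.603
finger_force: 0.0
```

```bash
python3 - <<'E'
from h import *;from cell import env
c=env.camera("wrist");c=env.camera("wrist")
plan((.56,.0,.25,15),(.485,.288,.25,35.1))
cv2.imwrite("pics/w8.png",c["image"])
B=np.array([.4712,-.2307,0]);x,y=fproj(c,B+[0,0,.054]).astype(int)
g=c["image"].max(2)[y-30:y+30,x-30:x+30];n,l,s,ce=cv2.connectedComponentsWithStats((g<50).astype(np.uint8))
print("tag pred",x,y,[(s[i].tolist(),(ce[i]+[x-30,y-30]).round(1)) for i in range(1,n)])
E
```

```text
t 17.9667 [ 0.4707 -0.2313  0.2408] [-1.799e+02  1.000e-01 -5.500e+00] w 0.602 q [ 35.  13. -15. 106.   4.  62. -78.] F [-0.4 -0.2 -0.2]
(0.56, 0.0, 0.25, 15) shift [ 0.1333 -0.4777 -0.0176] turn [-0.0015  0.0009 -0.2279] rows 6.0
(0.485, 0.288, 0.25, 35.1) shift [-0.0713 -1.0366 -0.0161] turn [-0.0016  0.0006 -0.4513] rows 13.0
tag pred 275 186 [([0, 0, 6, 60, 293], array([247. , 186.9])), ([57, 0, 3, 60, 143], array([303.3, 186.4])), ([20, 21, 22, 21, 355], array([275.4, 187.1]))]
```

The tag is at (275.4,187.1) against a predicted (275,186), so it is seated. Next is disc housing B.

>>> jog_arm(steps=[[0.5,[0.02,-0.06,-0.01],[0,0,-0.03]],[0.5,[0.04,-0.14,-0.016],[0,0,-0.07]],[0.5,[0.06,-0.22,-0.016],[0,0,-0.11]],[0.5,[0.08,-0.3,-0.016],[0,0,-0.15]],[0.5,[0.09,-0.38,-0.016],[0,0,-0.19]],[0.5,[0.09,-0.46,-0.016],[0,0,-0.23]],[0.5,[0.08,-0.54,-0.016],[0,0,-0.27]],[0.5,[0.06,-0.62,-0.016],[0,0,-0.31]],[0.5,[0.04,-0.7,-0.016],[0,0,-0.35]],[0.5,[0.01,-0.78,-0.016],[0,0,-0.39]],[0.5,[-0.02,-0.86,-0.016],[0,0,-0.43]],[0.5,[-0.05,-0.93,-0.016],[0,0,-0.451]],[0.5,[-0.07,-0.98,-0.016],[0,0,-0.451]],[0.5,[-0.071,-0.99,-0.016],[0,0,-0.451]],[0.5,[-0.071,-0.99,-0.016],[0,0,-0.451]],[0.5,[-0.071,-0.99,-0.016],[0,0,-0.451]]])

```text
t: 19.3
eef_pos: [0.4826, 0.2636, 0.2481]
ee_rot: [-179.8, 0.2, 35.1]
force: [0.4, -1.0, 0.7]
grip_width: 0.5
finger_force: 0.0
```

```bash
python3 - <<'E'
from h import *;from cell import env
c=env.camera("wrist");c=env.camera("wrist")
plan((.485,.288,.12,35.1))
E
```

```text
t 19.4 [0.4834 0.2626 0.2487] [-179.8    0.2   34.9] w 0.502 q [ -3.  18. -37. 101.  11.  65. -99.] F [ 0.4 -0.4 -0.3]
(0.485, 0.288, 0.12, 35.1) shift [ 0.0324 -0.039   0.2574] turn [-0.0021  0.0018 -0.0022] rows 4.0
```

>>> jog_arm(steps=[[0.5,[0.015,-0.02,0.04],[0,0,0]],[0.5,[0.032,-0.039,0.1],[0,0,0]],[0.5,[0.032,-0.039,0.16],[0,0,-0.002]],[0.5,[0.032,-0.039,0.21],[0,0,-0.002]],[0.5,[0.032,-0.039,0.245],[0,0,-0.002]],[0.5,[0.032,-0.039,0.257],[0,0,-0.002]],[0.5,[0.032,-0.039,0.257],[0,0,-0.002]],[0.5,[0.032,-0.039,0.257],[0,0,-0.002]]])

```text
t: 20.07
eef_pos: [0.4853, 0.2898, 0.122]
ee_rot: [-179.8, -0.0, 35.2]
force: [0.6, 1.2, 0.2]
grip_width: 0.496
finger_force: 0.0
```

```bash
python3 - <<'E'
from h import *;from cell import env
c=env.camera("wrist");c=env.camera("wrist")
plan((.485,.288,.026,35.1))
cv2.imwrite("pics/w9.png",c["image"])
B=np.array([.485,.288,0]);x,y=fproj(c,B+[0,0,.053]).astype(int)
g=c["image"].max(2)[y-30:y+30,x-25:x+25];n,l,s,ce=cv2.connectedComponentsWithStats((g<60).astype(np.uint8))
print("tag pred",x,y,[(s[i].tolist(),(ce[i]+[x-25,y-30]).round(1)) for i in range(1,n)])
print(fproj(c,B+Rz(35.1)@[.031,0,.015]))
H,S,V=cv2.split(cv2.cvtColor(c["image"],cv2.COLOR_BGR2HSV))
m=((S<80)&(V>90)).astype(np.uint8)[y-75:y+50,x-60:x+60]
n,l,s,ce=cv2.connectedComponentsWithStats(m);i=1+s[1:,4].argmax()
pts=np.argwhere(l==i)[:,::-1].astype(np.float32);print(s[i],cv2.minAreaRect(pts))
E
```

```text
t 20.1667 [0.4855 0.2906 0.1229] [-1.798e+02 -1.000e-01  3.520e+01] w 0.502 q [  -9.   27.  -34.  107.   19.   51. -107.] F [0.1 0.1 0.4]
(0.485, 0.288, 0.026, 35.1) shift [-0.0043  0.0044  0.1938] turn [-0.0022 -0.0015  0.0012] rows 3.0
tag pred 279 220 [([9, 15, 32, 32, 793], array([278.3, 220.4]))]
[279. 169.]
[  38   13   43   94 3103] ((58.99999237060547, 59.49999237060547), (41.99999237060547, 92.99998474121094), 0.0)
```

The tag is at (278,220) as predicted and the housing outline is square to the tool. Descend and grip.

>>> jog_arm(steps=[[0.5,[-0.003,0.004,0.04],[0,0,0]],[0.5,[-0.003,0.004,0.09],[0,0,0]],[0.5,[-0.003,0.004,0.13],[0,0,0]],[0.5,[-0.003,0.004,0.16],[0,0,0]],[0.5,[-0.003,0.004,0.18],[0,0,0]],[0.5,[-0.003,0.004,0.193],[0,0,0]],[0.5,[-0.003,0.004,0.193],[0,0,0]],[0.5,[-0.003,0.004,0.193],[0,0,0]],[0.5,[-0.003,0.004,0.193],[0,0,0]]])

```text
t: 20.92
eef_pos: [0.4848, 0.2888, 0.0261]
ee_rot: [-179.8, -0.1, 35.3]
force: [0.1, -0.7, -0.3]
grip_width: 0.504
finger_force: 0.0
```

>>> jog_arm(steps=[[0.1,[0,0,0],[0,0,0]],[0.1,[0,0,0],[0,0,0]],[0.1,[0,0,0],[0,0,0]],[0.1,[0,0,0],[0,0,0]],[0.1,[0,0,0],[0,0,0]],[0.1,[0,0,0],[0,0,0]],[0.1,[0,0,0],[0,0,0]]], grip_force=40)

```text
t: 21.5
eef_pos: [0.4848, 0.2889, 0.0261]
ee_rot: [-179.8, -0.1, 35.3]
force: [-0.5, 0.1, 6.1]
grip_width: 0.338
finger_force: 41.0
```

```bash
python3 -c "
from h import *
plan((.485,.288,.28,35.1),(.55,.05,.28,10),(.4815,-.1083,.28,-6.3))"
```

```text
t 21.5 [0.4848 0.2889 0.0261] [-1.798e+02 -1.000e-01  3.530e+01] w 0.338 q [ -12.   34.  -30.  111.   25.   41. -112.] F [-0.5  0.1  6.1]
(0.485, 0.288, 0.28, 35.1) shift [ 3.000e-04 -1.000e-04 -5.077e-01] turn [-0.0023 -0.0011  0.0019] rows 7.0
(0.55, 0.05, 0.28, 10) shift [-0.1684  0.4636 -0.5097] turn [-0.0025 -0.0006  0.2808] rows 9.0
(0.4815, -0.1083, 0.28, -6.3) shift [-0.4631  0.643  -0.5109] turn [-2.600e-03 -2.000e-04  4.619e-01] rows 12.0
```

>>> jog_arm(steps=[[0.1,[0,0,-0.02],[0,0,0]],[0.1,[0,0,-0.06],[0,0,0]],[0.1,[0,0,-0.13],[0,0,0]],[0.1,[0,0,-0.2],[0,0,0]],[0.1,[0,0,-0.27],[0,0,0]],[0.1,[0,0,-0.34],[0,0,0]],[0.1,[0,0,-0.41],[0,0,0]],[0.1,[-0.015,0.04,-0.46],[0,0,0.03]],[0.1,[-0.04,0.1,-0.5],[0,0,0.07]],[0.1,[-0.06,0.16,-0.51],[0,0,0.11]],[0.1,[-0.08,0.22,-0.51],[0,0,0.15]],[0.1,[-0.105,0.29,-0.51],[0,0,0.19]],[0.1,[-0.13,0.36,-0.51],[0,0,0.23]],[0.1,[-0.155,0.42,-0.51],[0,0,0.26]],[0.1,[-0.168,0.455,-0.51],[0,0,0.28]],[0.1,[-0.168,0.463,-0.51],[0,0,0.28]]])

```text
t: 22.83
eef_pos: [0.55, 0.0447, 0.2787]
ee_rot: [-179.9, 0.2, 9.6]
force: [-0.7, -0.4, -2.5]
grip_width: 0.34
finger_force: 40.1
```

```bash
python3 -c "
from h import *
plan((.4815,-.1083,.28,-6.3))"
```

```text
t 22.8333 [0.55   0.0447 0.2787] [-179.9    0.2    9.6] w 0.34 q [ 13.  15. -27.  99.   7.  68. -96.] F [-0.7 -0.4 -2.5]
(0.4815, -0.1083, 0.28, -6.3) shift [-0.1861  0.2788 -0.0023] turn [-0.0004  0.0023  0.1766] rows 5.0
```

>>> jog_arm(steps=[[0.1,[-0.03,0.04,0],[0,0,0.02]],[0.1,[-0.065,0.1,0],[0,0,0.06]],[0.1,[-0.1,0.155,0],[0,0,0.1]],[0.1,[-0.14,0.21,0],[0,0,0.14]],[0.1,[-0.17,0.255,0],[0,0,0.17]],[0.1,[-0.186,0.279,0],[0,0,0.1766]],[0.1,[-0.186,0.279,0],[0,0,0.1766]],[0.1,[-0.186,0.279,0],[0,0,0.1766]],[0.1,[-0.186,0.279,0],[0,0,0.1766]]])

```text
t: 23.58
eef_pos: [0.4833, -0.1012, 0.2789]
ee_rot: [-179.8, 0.1, -5.6]
force: [0.5, 0.3, -2.6]
grip_width: 0.341
finger_force: 40.1
```

```bash
python3 -c "
from h import *
from cell import env
env.camera('wrist');env.camera('wrist')
plan((.4815,-.1083,.045,-6.3))"
```

```text
t 23.6833 [ 0.4833 -0.1015  0.2788] [-179.8    0.2   -5.6] w 0.341 q [ 25.   8. -20. 106.   3.  66. -92.] F [ 0.3 -0.1 -1.3]
(0.4815, -0.1083, 0.045, -6.3) shift [-0.001   0.0156  0.4676] turn [-0.0023  0.0017  0.0078] rows 6.0
```

>>> jog_arm(steps=[[0.1,[0,0.008,0.04],[0,0,0.004]],[0.1,[-0.001,0.014,0.1],[0,0,0.007]],[0.1,[-0.001,0.014,0.17],[0,0,0.007]],[0.1,[-0.001,0.014,0.24],[0,0,0.007]],[0.1,[-0.001,0.014,0.31],[0,0,0.007]],[0.1,[-0.001,0.014,0.37],[0,0,0.007]],[0.1,[-0.001,0.014,0.42],[0,0,0.007]],[0.1,[-0.001,0.014,0.45],[0,0,0.007]],[0.1,[-0.001,0.014,0.467],[0,0,0.007]],[0.1,[-0.001,0.014,0.467],[0,0,0.007]],[0.1,[-0.001,0.014,0.467],[0,0,0.007]],[0.1,[-0.001,0.014,0.467],[0,0,0.007]]])

```text
t: 24.68
eef_pos: [0.4821, -0.1096, 0.0464]
ee_rot: [-179.9, 0.0, -6.4]
force: [0.2, 0.5, -2.2]
grip_width: 0.337
finger_force: 40.1
```

```bash
python3 -c "
from h import *
from cell import env
env.camera('wrist');env.camera('wrist')
plan((.4815,-.1083,.0265,-6.3))"
```

```text
t 24.7833 [ 0.482  -0.11    0.0466] [-179.9    0.    -6.4] w 0.341 q [  22.   25.  -17.  120.   12.   36. -100.] F [ 0.3  0.2 -0.8]
(0.4815, -0.1083, 0.0265, -6.3) shift [-0.0013 -0.0031  0.0401] turn [-0.0015  0.     -0.0017] rows 1.0
```

>>> jog_arm(steps=[[0.1,[-0.001,-0.002,0.008],[0,0,0]],[0.1,[-0.001,-0.002,0.016],[0,0,0]],[0.1,[-0.001,-0.002,0.023],[0,0,0]],[0.1,[-0.001,-0.002,0.03],[0,0,0]],[0.1,[-0.001,-0.002,0.035],[0,0,0]],[0.1,[-0.001,-0.002,0.038],[0,0,0]],[0.1,[-0.001,-0.002,0.0395],[0,0,0]],[0.1,[-0.001,-0.002,0.0395],[0,0,0]],[0.1,[-0.001,-0.002,0.0395],[0,0,0]]])

```text
t: 25.53
eef_pos: [0.4799, -0.1088, 0.027]
ee_rot: [-179.9, 0.2, -6.5]
force: [-6.4, 0.8, 15.8]
grip_width: 0.34
finger_force: 42.3
```

Floor contact at 0.027. Release and rise clear.

>>> jog_arm(steps=[[0.4,[0,0,-0.001],[0,0,0]],[0.6,[0,0,-0.001],[0,0,0]],[0.6,[0,0,-0.001],[0,0,0]],[0.6,[0,0,-0.001],[0,0,0]],[0.6,[0,0,-0.001],[0,0,0]],[0.6,[0,0,-0.03],[0,0,0]],[0.6,[0,0,-0.08],[0,0,0]],[0.6,[0,0,-0.15],[0,0,0]],[0.6,[0,0,-0.23],[0,0,0]],[0.6,[0,0,-0.31],[0,0,0]],[0.6,[0,0,-0.39],[0,0,0]],[0.6,[0,0,-0.43],[0,0,0]],[0.6,[0,0,-0.43],[0,0,0]],[0.6,[0,0,-0.43],[0,0,0]]])

```text
t: 26.7
eef_pos: [0.4813, -0.1096, 0.2415]
ee_rot: [-179.9, 0.0, -6.5]
force: [-0.6, -0.6, -0.4]
grip_width: 0.599
finger_force: 0.0
```

```bash
python3 - <<'E'
from h import *;from cell import env
cw=env.camera("wrist");cw=env.camera("wrist");plan()
B=np.array([.4815,-.1083,0]);x,y=fproj(cw,B+[0,0,.054]).astype(int)
g=cw["image"].max(2)[y-30:y+30,x-30:x+30];n,l,s,ce=cv2.connectedComponentsWithStats((g<50).astype(np.uint8))
print("tag pred",x,y,[(s[i].tolist(),(ce[i]+[x-30,y-30]).round(1)) for i in range(1,n)])
c=env.camera("scene")
cv2.imwrite("pics/fin.png",np.hstack([cv2.resize(c["image"][120:330,80:290],(400,400)),cv2.resize(cw["image"],(400,300))[:, :].copy().__class__((400,400,3),np.uint8)*0+np.pad(cv2.resize(cw["image"],(400,300)),((0,100),(0,0),(0,0)))]))
E
```

```text
t 26.8 [ 0.4799 -0.1094  0.2391] [-179.8    0.3   -6.5] w 0.602 q [ 26.  10. -20. 110.   4.  61. -92.] F [-0.9  0.2 -0.4]
tag pred 275 184 [([0, 0, 6, 60, 270], array([246.8, 185.6])), ([57, 0, 3, 60, 117], array([303.4, 183.6])), ([21, 21, 22, 21, 352], array([276.6, 185. ]))]
```

View pics/fin.png

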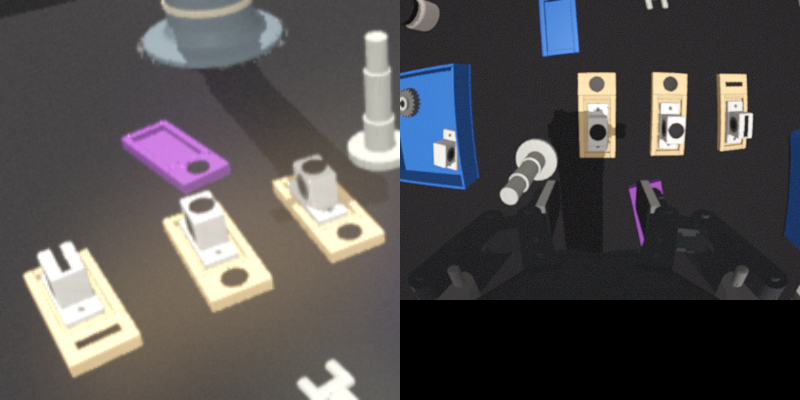

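All three housings sit flat in the correct nests: disc tags in the disc nests at (205,220) and (315,185), bar tag in the bar nest at (70,280). The shaft is still standing, the plain housing and gear are still in the bin, and the gripper is clear of everything. Handing in.

```bash
python3 -c "
from cell import env
print(env.job_done())"
```

```text
the job is handed in; nothing more can be done
None
```

The job is handed in at about 27 s: both disc-tagged housings are seated in the disc nests and the bar-tagged one in the reject nest, though my first grip closed on top of the bar housing, pinching its tag without lifting it, because the fingertips reach less far than stated.

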